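# Cover the topping pot and lift the carrier level

### The arm

A 7-joint arm with a two-finger parallel gripper is mounted at the origin on the work surface. World frame = base frame: x ahead of the robot, y to its left, z up, the work surface at z = 0. Lengths are in m, angles in rad, forces in N, time in s.
With the tool pointing down it reaches from about 0.35 to 0.9 m from the base axis. Payload 7.2 kg.
Tool frame: the origin (TCP) lies at the very end of the fingers, on their centre line; the grasp point (between the pads) lies 19 mm behind it (grip_depth is the distance from the TCP to the grasp point, in m); z points along the fingers, y is the line along which they close (so a half turn about z gives the same grasp; the last joint's range is limited). The gripper opens to 88 mm and grips with 3 to 60 N. Pads are 20 mm wide; open, the fingers measure 115 mm over their backs; the gripper's body (75 mm by 178 mm) begins 61 mm behind the grasp point.
Start: joints at [1.148, 0.411, -0.013, 1.596, 0.006, 1.134, -0.082], TCP at [0.217, -0.586, 0.223] pointing down, gripper open.
Joint ranges: [-2.95, 2.95], [-0.29, 1.99], [-1.47, 1.44], [0.14, 2.54], [-1.03, 4.17], [0.13, 1.85], [-2.86, 2.86]. Speed limits (rad/s): [2.39, 2.39, 3.01, 3.01, 3.14, 3.14, 3.14].

### API

Orientations are given as a rotation vector (axis times angle).
In Python, from rig import state, camera, calibration, finish_job, grip_depth gives the robot as it stands.
- The arm moves only by the tool carry_out, never from a script. Its argument "series" is a list of rows, each a list of 5 numbers: the gripper's target within -1 to 1 (fully open at 1, half-way at 0, shut at -1), then the shift along the tool's x, y, z scaled (see below), then the turn about the tool's z scaled (see below). A call has 1 to 8 rows; each row shifts and turns the commanded pose from where the row before left it, along the tool's axes as they then stand; what a row does not reach is not made up. The controller multiplies each number of a shift by 0.08 m and each number of a turn by 60 degrees. A row lasts 1/8 s, in which the tool goes at most 62.5 mm and 10.7 degrees, less where a joint would pass 70% of its speed; a pose out of reach is approached as far as the arm can. A call with a number of a shift or a turn outside -1 to 1 is refused whole. A call with a gripper value outside its range is refused whole. The fingers move at their own pace and stop on an object; the grip force is fixed at half the most. Time passes only in rows, so rows that do not move let the fingers close. It gives the time, the measured TCP pose, the force, the opening and the grip force at its end, in the units of the state.
- state(): the state, without advancing time (a new reading comes with each control period).
- camera(name): name is "scene" or "top" or "wrist"; returns the picture (400x640x3 uint8, red, green, blue); there is no depth.
- calibration(name): a dict with "fov_y" (degrees; the focal length in pixels is half the picture's height over the tangent of half this angle, whatever the lens; pixels are square), "cx", "cy" (the principal point, pixels), "dist" ([k1, k2, p1, p2, k3] as OpenCV has them; the pictures are not rectified), "extrinsics" (4x4, takes a point from world to camera coordinates). Camera axes: x right, y down, z forward; pixel columns grow to the right and rows downward; lengths in m; the calibration is good to about 2 mm. A picture is of the moment at which its call begins: read the wrist's pose just before it. calibration takes no time and is no camera call; for the wrist camera it gives the pose at the moment of the call.
- finish_job(): hands the job in; it is judged then, once.
The state is a dict: "time_s": time; "joint_positions": joint angles; "qd": joint speeds; "effort": joint torques, N m; "ee_pos": TCP position; "ee_rot": TCP orientation; "wrist_force": force on the tool from outside, world axes, zero at the start; "wrist_torque": the same for the moment, N m; "gripper_width": finger opening in m; "finger_force": force on a finger pad.
Only numpy, scipy, OpenCV 4.12 (cv2) and the standard library are available. Lean on these libraries where they do the work, as an engineer would, in place of code of your own. Each camera call takes 0.05 s, during which the arm holds its last target. There are 200 camera calls.

### The job

Set the loose cover onto the open pot of the two-pot topping carrier so that it sits seated and level on the rim, without dropping it, and let go of it while the carrier still stands on its marble slab. Then take the carrier by its handle, lift it smoothly until it is about 10 cm clear of the slab, and keep holding it there above the slab, steady and level with both covers in place: the program finishes while holding it in the air. Leave the two glasses and the white ramekin beside it where they stand.

Things in the scene. Friction and masses are not known exactly. Their poses are not given: they have to be found in the camera images.
- cover_knob (a point): Loose cover upright on the table, 70 g: steel disc 74 mm across, 5 mm thick; on it an upright round black knob 24 mm across, 32 mm tall; under it a round plug 58 mm across, 8 mm deep. Point: knob's centre, 16 mm below the knob's top, 16 mm above the disc's top, 21 mm above its underside (which sits on the pot's rim), 29 mm above the plug's underside. z: cover's axis, up.
- carrier_handle (a point): Centre of the carrier's grip: black bar 44 mm long (carrier's y), 16 mm thick (its x), 30 mm tall, on a 14 mm steel post. The loose carrier stands on the slab: wooden board 90 x 270 x 12 mm (long in y), two pots fixed 90 mm either side of the post. Point: 135 mm above the board's underside, 63 mm above the rims. About 0.65 kg, balanced under the grip with both covers on. z up.
- open_mouth (a point): Centre of the mouth, at rim height, of the carrier's open pot (90 mm from the handle along the carrier's +y; 72 mm above the board's underside). Pot: 72 mm outside, inner opening 64 mm, 60 mm tall. Axes as the carrier's.
- other_mouth (a point): The same point of the carrier's other pot (along -y), which already has its cover on.
- other_cover_knob (a point): Centre of the knob of the identical cover that already sits, loose, on the other pot. It must stay on.
- slab: The fixed marble slab that the carrier stands on, 150 x 290 x 20 mm; origin at the centre of its underside, on the table.
- tumbler: Bystander: an upright drinking glass 68 mm across and 110 mm tall, at one side of the slab (the loose cover is at the other side); origin at the centre of its underside.
- goblet: Bystander: a stemmed glass 68 mm across and 125 mm tall, at a far corner of the work area; origin at the centre of its underside.
- ramekin: Bystander: a white bowl-like cup 84 mm across and 45 mm tall, at a far corner of the work area; origin at the centre of its underside.
Things that resemble listed ones, but are neither listed nor needed, are in the scene too. Leave any purple or yellow look-alike of the part that bears other_cover_knob alone.

How it is judged:
On the way, in this order (a step that is already met when the one before it is completed fails the run):
1. the cover sits seated and level on the open pot, let go, the carrier still standing on its slab (horizontal distance between cover_knob and open_mouth below 0.006 m and z of cover_knob in the frame of open_mouth between 0.018 and 0.0235 m and angle between the z axis of cover_knob and the z axis of open_mouth, either way round below 0.06 rad and horizontal distance between other_cover_knob and other_mouth below 0.006 m and z of other_cover_knob in the frame of other_mouth between 0.018 and 0.0235 m and angle between the z axis of other_cover_knob and the z axis of other_mouth, either way round below 0.06 rad and contact force between cover and the fingers below 0.1 N and distance of carrier_handle from where it was at the start of the episode below 0.035 m and linear speed of cover below 0.02 m/s), for 0.2 s.
2. the carrier is lifted clear of the slab, level, both covers on (horizontal distance between cover_knob and open_mouth below 0.006 m and z of cover_knob in the frame of open_mouth between 0.018 and 0.0235 m and angle between the z axis of cover_knob and the z axis of open_mouth, either way round below 0.06 rad and horizontal distance between other_cover_knob and other_mouth below 0.006 m and z of other_cover_knob in the frame of other_mouth between 0.018 and 0.0235 m and angle between the z axis of other_cover_knob and the z axis of other_mouth, either way round below 0.06 rad and height (world z) of carrier_handle above 0.2 m and angle between carrier_handle's own z axis and vertical below 0.12 rad and contact force between carrier and slab below 0.1 N), for 0.3 s.
At the end, for the whole second after the job is handed in: For the last second the gripper alone holds the carrier still, level within 0.09 rad, 65 to 145 mm above the slab and within 80 mm sideways of its centre; both covers seated (6 mm off centre, 0.06 rad), not touched by the fingers; glasses and ramekin within 30 mm of their places (horizontal distance between cover_knob and open_mouth below 0.006 m and z of cover_knob in the frame of open_mouth between 0.018 and 0.0235 m and angle between the z axis of cover_knob and the z axis of open_mouth, either way round below 0.06 rad and horizontal distance between other_cover_knob and other_mouth below 0.006 m and z of other_cover_knob in the frame of other_mouth between 0.018 and 0.0235 m and angle between the z axis of other_cover_knob and the z axis of other_mouth, either way round below 0.06 rad and height (world z) of carrier_handle between 0.22 and 0.3 m and angle between carrier_handle's own z axis and vertical below 0.09 rad and horizontal distance between carrier_handle and slab below 0.08 m and linear speed of carrier below 0.02 m/s and angular speed of carrier below 0.1 rad/s and contact force between carrier and the fingers above 2 N and contact force between carrier and slab below 0.1 N and contact force between each of cover, other_cover and the fingers below 0.1 N and distance of each of tumbler, goblet, ramekin from where it was at the start of the episode below 0.03 m); the arm keeps its last pose, push and grip.
It fails at once if tumbler knocked away or over (distance of tumbler from where it was at the start of the episode above 0.03 m or angle between tumbler's own z axis and vertical above 0.4 rad).
It fails at once if goblet knocked away or over (distance of goblet from where it was at the start of the episode above 0.03 m or angle between goblet's own z axis and vertical above 0.4 rad).
It fails at once if ramekin knocked away or over (distance of ramekin from where it was at the start of the episode above 0.03 m or angle between ramekin's own z axis and vertical above 0.4 rad).
It fails at once if the carrier is tipped (angle between carrier_handle's own z axis and vertical above 0.35 rad).
It fails at once if a cover is dropped or thrown ((linear speed of cover above 0.6 m/s and contact force between cover and the fingers below 0.01 N) or (linear speed of other_cover above 0.6 m/s and contact force between other_cover and the fingers below 0.01 N)).
It also fails if it takes over 58 s, if anything falls off the work surface, if the arm or the gripper's body presses on something with over 40 N, if the wrist force passes 120 N, or if a joint passes its speed limit or range.

## Working session

There is one attempt and no reset: what is moved stays moved. The work goes in short steps, Python scripts to look and compute and a tool call to move; the robot and the scene stay as the last step left them, time stands still between calls to the robot, and variables do not carry over. Pictures are saved under pics/ and viewed, at most 10 in all, crops included, and the job is handed in when it is done.

Besides the shell and the picture viewer there is one more tool, called by a JSON object that holds its "op" and its "data", one argument or row to a line. carry_out: Moves the arm, as the interface text tells. Shifts and turns lie within -1 to 1; 1 stands for 0.08 m of shift or 60 degrees of turn. Its arguments: {"type":"object","properties":{"series":{"type":"array","items":{"type":"array","items":{"type":"number"}}}},"required":["series"]}

```bash
mkdir -p pics; cat > h.py <<'E'
import numpy as np, cv2
from rig import state, camera, calibration, finish_job, grip_depth
def cal(n):
    c=calibration(n); f=200/np.tan(np.radians(c["fov_y"])/2)
    return np.array([[f,0,c["cx"]],[0,f,c["cy"]],[0,0,1]]),np.array(c["dist"],float),np.array(c["extrinsics"],float)
def ray(n,uv,z,c=None):
    K,d,E=c or cal(n)
    p=cv2.undistortPoints(np.array([[uv]],float),K,d)[0,0]
    R,t=E[:3,:3],E[:3,3]; o=-R.T@t; v=R.T@np.array([p[0],p[1],1])
    return o+v*(z-o[2])/v[2]
def proj(n,P,c=None):
    K,d,E=c or cal(n)
    return cv2.projectPoints(np.array(P,float).reshape(-1,1,3),cv2.Rodrigues(E[:3,:3])[0],E[:3,3],K,d)[0][:,0]
E
python3 - <<'E'
from h import *
for n in("top","scene"):
    cv2.imwrite(f"pics/{n}0.png",camera(n)[...,::-1])
    K,d,E=cal(n);print(n,K[0,0],-E[:3,:3].T@E[:3,3],E[:3,:3].round(2).tolist())
s=state();print(s["time_s"],s["ee_pos"],s["ee_rot"],grip_depth if not callable(grip_depth) else grip_depth())
E
```

```text
top 443.7945933765094 [0.35493561 0.00485658 0.99288631] [[-0.03, -1.0, 0.01], [-0.98, 0.02, -0.19], [0.19, -0.01, -0.98]]
scene 419.7365483802035 [1.25329652 0.11394766 0.76904056] [[-0.13, 0.99, -0.01], [0.64, 0.08, -0.76], [-0.75, -0.11, -0.65]]
0.1 [ 0.21697353 -0.58566872  0.22190817] [-3.09089905e+00 -5.54282778e-01  4.85654376e-04] 0.0187
```

View pics/top0.png

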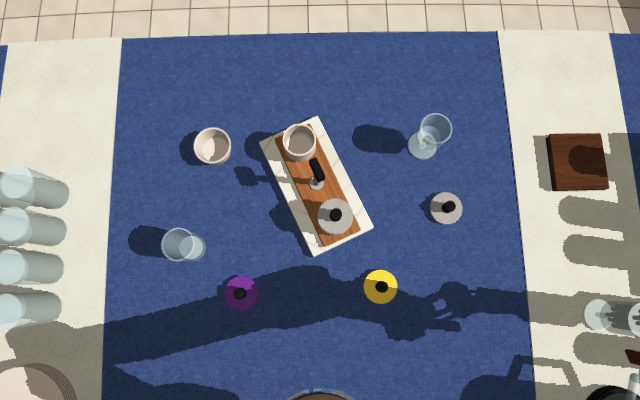

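View pics/scene0.png

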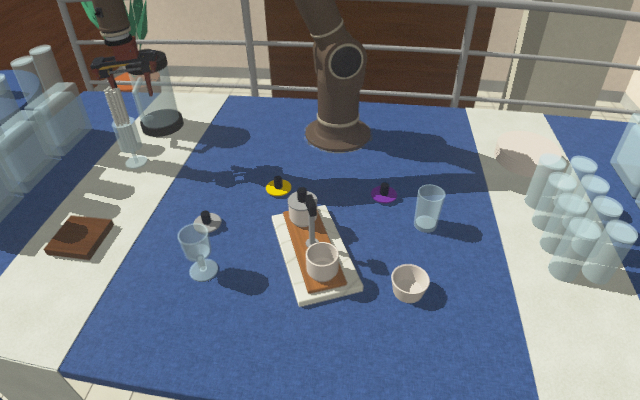

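The top view shows the loose cover at about (446,208), the open pot at (299,141), the handle at (317,170) and the covered pot's knob at (336,214). The purple and yellow decoys are at (240,293) and (381,287). In the scene view the cover is at (207,221), the open pot at (322,261) and the handle at (311,205). I'll enlarge both.

```bash
python3 - <<'E'
from h import *
t=cv2.imread("pics/top0.png");s=cv2.imread("pics/scene0.png")
R=lambda im,x,y,w,h:cv2.resize(im[y:y+h,x:x+w],None,fx=4,fy=4,interpolation=cv2.INTER_CUBIC)
# left: carrier top (255..385,110..260) ; right: cover top (420..475,185..235), scene cover (180..235,200..240)
c=np.zeros((600,760,3),np.uint8)
c[:600,:520]=R(t,255,110,130,150); c[:200,530:750]=R(t,420,185,55,50); c[210:370,530:750]=R(s,180,200,55,40)
c[380:600,530:750]=R(s,285,185,55,55)
cv2.imwrite("pics/crop1.png",c)
E
```

```text
(no output)
```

View pics/crop1.png

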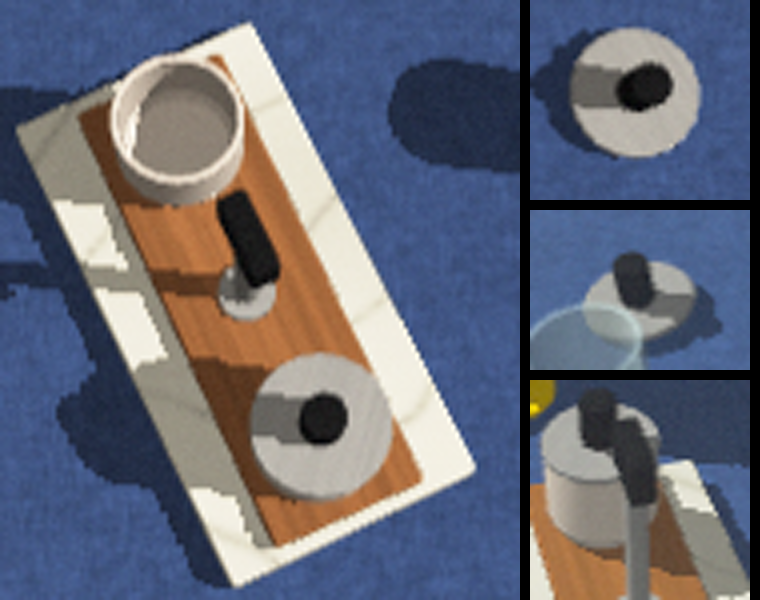

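The crop gives these pixels: open rim centre (299.2,139.5), other cover disc (335.2,215.7), handle bar centre (317.2,169.5) and loose cover disc (446.2,208).

```bash
python3 - <<'E'
from h import *
c=ray("top",(446.2,208),.013);o=ray("top",(299.2,139.5),.092);k=ray("top",(335.2,215.7),.097);hd=ray("top",(317.2,169.5),.16)
print(c,o,k,hd,(o+k)/2,np.linalg.norm((o-k)[:2]),np.degrees(np.arctan2((o-k)[1],(o-k)[0])))
for n,p in(("tumbler",(180,244)),("goblet",(424,147)),("ramekin",(212,149))):print(n,ray("top",p,.0))
print("scene knob",ray("scene",(204.9,213),.045), proj("scene",[c+[0,0,0.016]]))
print(proj("top",[hd]),proj("scene",[o,k,(o+k)/2+[0,0,.06],c]))
s=state();R=cv2.Rodrigues(np.array(s["ee_rot"]))[0];print(R)
K,d,E=cal("wrist");print(K,-E[:3,:3].T@E[:3,3],E[:3,:3])
E
```

```text
[ 0.4997782  -0.29648722  0.013     ] [0.64203878 0.02952096 0.092     ] [ 0.47708594 -0.04117904  0.097     ] [ 0.55917719 -0.0060766   0.16      ] [ 0.55956236 -0.00582904  0.0945    ] 0.17946568111304922 23.200329559487677
tumbler [0.43425515 0.30330994 0.        ]
goblet [ 0.64717191 -0.25945754  0.        ]
ramekin [0.65327025 0.23541888 0.        ]
scene knob [ 0.50283411 -0.29397871  0.045     ] [[205.52611782 216.6518168 ]]
[[317.2 169.5]] [[321.57094283 252.22546013]
 [301.80840276 198.96570815]
 [310.40352657 204.38548687]
 [206.65413491 221.08513122]]
[[ 9.37687249e-01  3.47479959e-01 -5.49417906e-04]
 [ 3.47480388e-01 -9.37686334e-01  1.31140106e-03]
 [-5.94960761e-05 -1.42059600e-03 -9.99998989e-01]]
[[326.35570921   0.         316.46757155]
 [  0.         326.35570921 204.76041453]
 [  0.           0.           1.        ]] [ 0.29168296 -0.55858885  0.38394176] [[ 0.34784583 -0.93754813 -0.00260359]
 [-0.89626592 -0.33334188  0.2925587 ]
 [-0.27515575 -0.09943182 -0.95624402]]
```

{"op": "carry_out", "data": {
  "series": [
    [1, 0.58, -0.24, 0.1, -0.048],
    [1, 0.58, -0.24, 0.1, 0],
    [1, 0.58, -0.24, 0.1, 0],
    [1, 0.58, -0.24, 0.1, 0],
    [1, 0.58, -0.24, 0.2, 0],
    [1, 0.58, -0.24, 0.2, 0],
    [1, 0.58, -0.24, 0.2, 0],
    [1, 0.5, -0.2, 0.2, 0]
  ]
}}

```text
time_s: 1.1
ee_pos: [0.496, -0.3041, 0.1259]
ee_rot: [-3.077, -0.633, 0.0]
wrist_force: [1.2, -0.7, -0.3]
gripper_width: 0.0879
finger_force: 0.0
```

{"op": "carry_out", "data": {
  "series": [
    [1, 0, 0, 0, 0],
    [1, 0, 0, 0, 0]
  ]
}}

```text
time_s: 1.35
ee_pos: [0.4943, -0.3064, 0.1264]
ee_rot: [3.077, 0.632, -0.002]
wrist_force: [0.3, -1.1, -0.0]
gripper_width: 0.0874
finger_force: 0.0
```

```bash
python3 - <<'E'
from h import *
s=state();print(s["ee_pos"],np.abs(s["qd"]).max(),s["time_s"])
c=cal("wrist");im=camera("wrist")[...,::-1];cv2.imwrite("pics/w1.png",im)
print(proj("wrist",[[.4998,-.2965,.045],[.4998,-.2965,.013]],c))
np.save("w1.npy",np.array([c[0],c[2][:3,:3]]));np.save("w1t.npy",c[2])
E
```

```text
[ 0.49425709 -0.30642502  0.12638623] 0.022143509281569114 1.35
[[307.48683239 199.74000699]
 [308.50738822 189.49067097]]
```

View pics/w1.png

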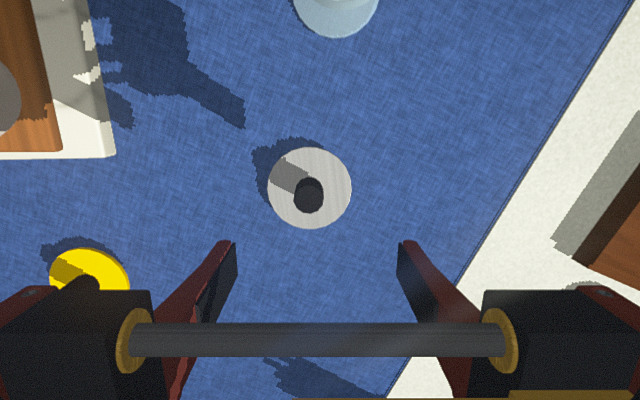

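The wrist view shows the loose cover's disc centred at (309.5,188). The prediction was (308.5,189.5), so they agree to about 1 mm.

```bash
cat >> h.py <<'E'
def go(P):  # tool-axis shift in move units from the present TCP
    s=state();R=cv2.Rodrigues(np.array(s["ee_rot"]))[0];return (R.T@(np.array(P)-s["ee_pos"])/.08).round(3), np.degrees(np.arctan2(R[1,0],R[0,0])).round(2)
E
python3 - <<'E'
from h import *
p=ray("wrist",(309.5,188),.013);print(p)
c=(p+[.4998,-.2965,.013])/2;c[2]=.018;print(c,go(c))
E
```

```text
[ 0.50110359 -0.29757142  0.013     ]
[ 0.50045179 -0.29703571  0.018     ] (array([ 0.125, -0.085,  1.359]), np.float64(23.12))
```

{"op": "carry_out", "data": {
  "series": [
    [1, 0.125, -0.085, 0.3, 0],
    [1, 0, 0, 0.4, 0],
    [1, 0, 0, 0.3, 0],
    [1, 0, 0, 0.2, 0],
    [1, 0, 0, 0.1, 0],
    [1, 0, 0, 0.059, 0],
    [1, 0, 0, 0, 0],
    [1, 0, 0, 0, 0]
  ]
}}

```text
time_s: 2.4
ee_pos: [0.5018, -0.2959, 0.0186]
ee_rot: [3.077, 0.632, 0.001]
wrist_force: [-0.0, -0.3, -0.5]
gripper_width: 0.0882
finger_force: 0.0
```

{"op": "carry_out", "data": {
  "series": [
    [-1, 0, 0, 0, 0],
    [-1, 0, 0, 0, 0],
    [-1, 0, 0, 0, 0],
    [-1, 0, 0, 0, 0],
    [-1, 0, 0, 0, 0],
    [-1, 0, 0, 0, 0]
  ]
}}

```text
time_s: 3.15
ee_pos: [0.5014, -0.2957, 0.0179]
ee_rot: [3.077, 0.632, 0.0]
wrist_force: [0.1, 1.1, 0.1]
gripper_width: 0.0312
finger_force: 0.0
```

{"op": "carry_out", "data": {
  "series": [
    [-1, 0, 0, 0, 0],
    [-1, 0, 0, 0, 0],
    [-1, 0, 0, 0, 0],
    [-1, 0, 0, -0.2, 0],
    [-1, 0, 0, -0.4, 0],
    [-1, 0, 0, -0.5, 0],
    [-1, 0, 0, -0.5, 0],
    [-1, 0, 0, -0.4, 0]
  ]
}}

```text
time_s: 4.15
ee_pos: [0.5017, -0.2958, 0.181]
ee_rot: [3.076, 0.632, 0.003]
wrist_force: [0.1, 0.6, -0.8]
gripper_width: 0.0232
finger_force: 30.0
```

{"op": "carry_out", "data": {
  "series": [
    [-1, 0, 0, -0.2, 0],
    [-1, 0.2, -0.19, -0.1, 0],
    [-1, 0.4, -0.38, 0, 0],
    [-1, 0.5, -0.48, 0, 0],
    [-1, 0.5, -0.48, 0, 0],
    [-1, 0.5, -0.48, 0, 0],
    [-1, 0.5, -0.48, 0, 0],
    [-1, 0.4, -0.37, 0, 0]
  ]
}}

```text
time_s: 5.15
ee_pos: [0.6319, 0.0119, 0.2015]
ee_rot: [-3.076, -0.634, 0.001]
wrist_force: [0.1, -0.3, 0.1]
gripper_width: 0.0234
finger_force: 30.0
```

{"op": "carry_out", "data": {
  "series": [
    [-1, 0.21, -0.18, 0, 0],
    [-1, 0, 0, 0, 0],
    [-1, 0, 0, 0, 0],
    [-1, 0, 0, 0, 0]
  ]
}}

```text
time_s: 5.65
ee_pos: [0.6412, 0.0265, 0.202]
ee_rot: [3.077, 0.627, -0.001]
wrist_force: [-0.2, -0.7, -0.7]
gripper_width: 0.0236
finger_force: 30.0
```

```bash
python3 - <<'E'
from h import *
s=state();print(s["ee_pos"],s["gripper_width"],go([.642,.0295,.2]))
c=cal("wrist");im=camera("wrist")[...,::-1];cv2.imwrite("pics/w2.png",im)
p=s["ee_pos"];z=p[2]
print(proj("wrist",[[p[0],p[1],z-.005],[.642,.0295,.092]],c))
np.savez("w2.npz",*c)
E
```

```text
[0.64124335 0.02653805 0.20202043] 0.023582646068321153 (array([ 0.023, -0.03 ,  0.025]), np.float64(23.04))
[[316.19607945 253.18954278]
 [313.52652092 198.5522014 ]]
```

View pics/w2.png

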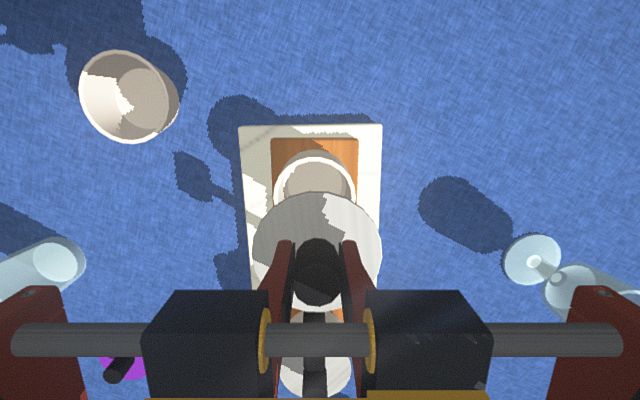

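The wrist view shows the held disc spanning columns 252–382 with its front edge at row 191. Behind it, the open pot's rim spans columns 273–357 with its far edge at row 150.

```bash
python3 - <<'E'
from h import *
d=np.load("w2.npz");c=[d[k] for k in d.files]
s=state();R=cv2.Rodrigues(np.array(s["ee_rot"]))[0];p=np.array(s["ee_pos"])
tl=lambda q:((R.T@(q-p))*1000).round(1)
zt=p[2]-.005
f=tl(ray("w",(317,191),zt,c));print("disc front",f,"-> centre x",f[0]-37)
print("disc L/R",tl(ray("w",(252,253),zt,c)),tl(ray("w",(382,253),zt,c)))
print("rim far",tl(ray("w",(315,150),.092,c)),"L/R",tl(ray("w",(273,188),.092,c)),tl(ray("w",(357,188),.092,c)))
print("mouth top-cam",tl(np.array([.642,.0295,.092])))
im=cv2.imread("pics/w2.png");cv2.imwrite("pics/w2c.png",cv2.resize(im[130:320,230:400],None,fx=3,fy=3,interpolation=cv2.INTER_CUBIC))
E
```

```text
disc front [35.8  0.7  5. ] -> centre x -1.2000000000000028
disc L/R [ -0.1 -35.7   5. ] [-0.1 37.2  5. ]
rim far [ 43.5  -0.9 110.1] L/R [ 11.  -37.  110.1] [ 11.   35.1 110.1]
mouth top-cam [  1.6  -2.2 110.1]
```

View pics/w2c.png

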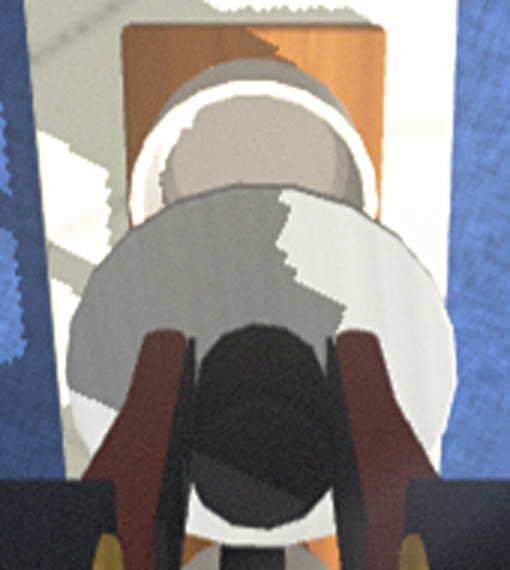

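{"op": "carry_out", "data": {
  "series": [
    [-1, 0.034, -0.024, 0.1, 0],
    [-1, 0, 0, 0.25, 0],
    [-1, 0, 0, 0.3, 0],
    [-1, 0, 0, 0.25, 0],
    [-1, 0, 0, 0.13, 0],
    [-1, 0, 0, 0.06, 0],
    [-1, 0, 0, 0, 0],
    [-1, 0, 0, 0, 0]
  ]
}}

```text
time_s: 6.7
ee_pos: [0.6438, 0.0319, 0.1155]
ee_rot: [3.077, 0.632, 0.002]
wrist_force: [1.2, 0.3, -0.7]
gripper_width: 0.0231
finger_force: 30.0
```

```bash
python3 - <<'E'
from h import *
s=state();print(s["ee_pos"],s["wrist_force"],go([.642,.0295,.102]))
a=camera("wrist")[...,::-1];b=camera("scene")[...,::-1]
R=lambda im,x,y,w,h:cv2.resize(im[y:y+h,x:x+w],None,fx=4,fy=4,interpolation=cv2.INTER_CUBIC)
cv2.imwrite("pics/p3.png",np.hstack([R(b,275,185,80,110),R(a,255,130,120,110)]))
E
```

```text
[0.64377993 0.03192064 0.11550505] [ 1.17042982  0.26375997 -0.68432965] (array([-0.033,  0.019,  0.169]), np.float64(23.21))
```

View pics/p3.png

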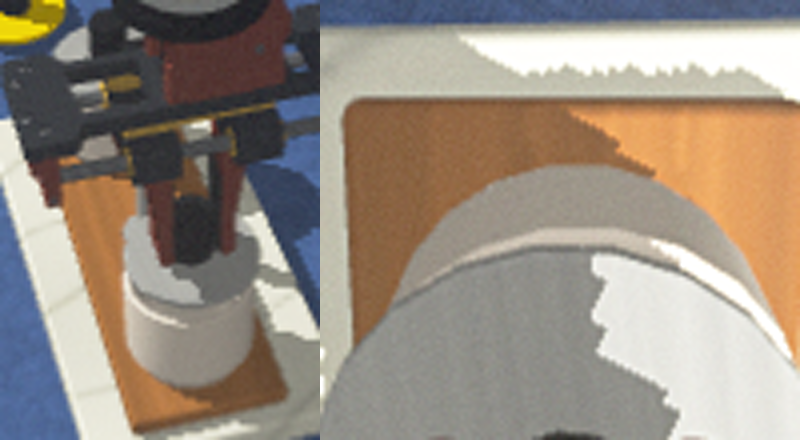

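The scene crop shows the disc centred over the pot, both at about column 191. In the wrist crop the rim's apex is at (317.5,187.5) and the disc's apex at (318.5,191.5).

```bash
python3 - <<'E'
from h import *
s=state();R=cv2.Rodrigues(np.array(s["ee_rot"]))[0];p=np.array(s["ee_pos"])
tl=lambda q:((R.T@(q-p))*1000).round(1)
print(tl(ray("wrist",(317.5,187.5),.092))-[36,0,0],tl(ray("wrist",(318.5,191.5),p[2]-.005))-[37,0,0],s["wrist_force"])
E
```

```text
[-2.7  0.7 23.5] [-1.3  1.2  5. ] [-0.4908903  -0.17851285  0.34247503]
```

{"op": "carry_out", "data": {
  "series": [
    [-1, 0, 0, 0.03, 0],
    [-1, 0, 0, 0.03, 0],
    [-1, 0, 0, 0.03, 0],
    [-1, 0, 0, 0.02, 0],
    [-1, 0, 0, 0, 0]
  ]
}}

```text
time_s: 7.42
ee_pos: [0.6432, 0.0318, 0.1057]
ee_rot: [-3.077, -0.632, 0.0]
wrist_force: [0.1, -0.2, -0.7]
gripper_width: 0.0236
finger_force: 30.0
```

{"op": "carry_out", "data": {
  "series": [
    [-1, -0.01, 0, 0.02, 0],
    [-1, 0, 0, 0.015, 0],
    [-1, 0, 0, 0.01, 0],
    [-1, 0, 0, 0, 0],
    [-1, 0, 0, 0, 0]
  ]
}}

```text
time_s: 8.05
ee_pos: [0.6426, 0.0315, 0.1023]
ee_rot: [3.077, 0.632, -0.0]
wrist_force: [0.6, 0.0, -0.3]
gripper_width: 0.0228
finger_force: 30.0
```

{"op": "carry_out", "data": {
  "series": [
    [-1, 0, 0, 0.01, 0],
    [-1, 0, 0, 0.01, 0],
    [-1, 0, 0, 0, 0],
    [-1, 0, 0, 0, 0]
  ]
}}

```text
time_s: 8.55
ee_pos: [0.6427, 0.0315, 0.1019]
ee_rot: [3.077, 0.632, 0.001]
wrist_force: [-2.7, -0.7, 8.7]
gripper_width: 0.0234
finger_force: 30.0
```

{"op": "carry_out", "data": {
  "series": [
    [1, 0, 0, 0, 0],
    [1, 0, 0, 0, 0],
    [1, 0, 0, 0, 0],
    [1, 0, 0, 0, 0],
    [1, 0, 0, 0, 0],
    [1, 0, 0, 0, 0]
  ]
}}

```text
time_s: 9.3
ee_pos: [0.6426, 0.0315, 0.1007]
ee_rot: [3.077, 0.632, -0.0]
wrist_force: [-0.1, -0.3, -0.2]
gripper_width: 0.0803
finger_force: 0.0
```

{"op": "carry_out", "data": {
  "series": [
    [1, 0, 0, -0.1, 0],
    [1, 0, 0, -0.3, 0],
    [1, 0, 0, -0.5, 0],
    [1, 0, 0, -0.4, 0],
    [1, 0, 0, 0, 0],
    [1, 0, 0, 0, 0]
  ]
}}

```text
time_s: 10.05
ee_pos: [0.6423, 0.0315, 0.2044]
ee_rot: [3.077, 0.632, -0.001]
wrist_force: [0.3, -0.6, 0.6]
gripper_width: 0.0877
finger_force: 0.0
```

```bash
python3 - <<'E'
from h import *
s=state();print(s["ee_pos"],s["gripper_width"],s["wrist_force"])
a=camera("wrist")[...,::-1];b=camera("scene")[...,::-1]
np.savez("w4.npz",*cal("wrist"))
cv2.imwrite("pics/p4.png",np.hstack([cv2.resize(b[185:295,275:355],None,fx=4,fy=4,interpolation=cv2.INTER_CUBIC),cv2.resize(a[120:400,210:430],None,fx=440/280,fy=440/280)]))
print(proj("wrist",[[.642,.0295,.097],[.5595,-.006,.17]]))
E
```

```text
[0.64225824 0.03147397 0.20443472] 0.08766620219293933 [ 0.30440926 -0.56867197  0.583853  ]
[[318.62255939 202.2708039 ]
 [318.93313312 349.64762109]]
```

View pics/p4.png

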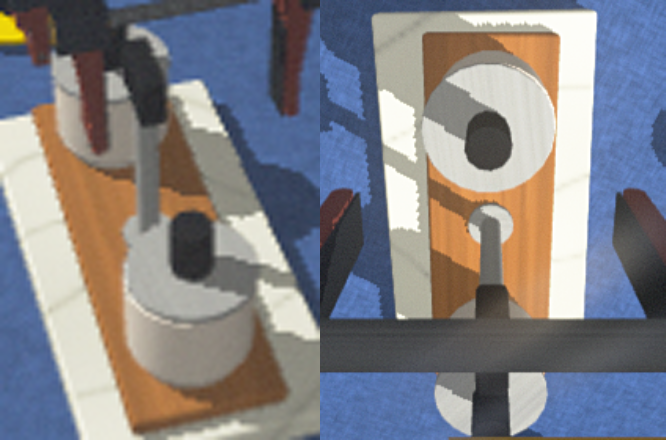

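Both covers sit level. The placed disc is at about wrist pixel (317.2,201.5) against a predicted (318.6,202.3), and the handle is in line near column 319.5. Next is the handle.

{"op": "carry_out", "data": {
  "series": [
    [1, -0.2, 0.024, 0, 0],
    [1, -0.4, 0, 0, 0],
    [1, -0.4, 0, 0, 0],
    [1, -0.135, 0, 0, 0],
    [1, 0, 0, 0.2, 0],
    [1, 0, 0, 0, 0],
    [1, 0, 0, 0, 0]
  ]
}}

```text
time_s: 11.02
ee_pos: [0.5603, -0.0053, 0.1881]
ee_rot: [-3.076, -0.633, 0.001]
wrist_force: [-0.1, 0.3, 0.8]
gripper_width: 0.0878
finger_force: 0.0
```

```bash
python3 - <<'E'
from h import *
s=state();print(s["ee_pos"],go([.5595,-.0060,.136]))
K,d,E=cal("wrist");print(proj("wrist",[[.5595,-.006,.17]]))
a=camera("wrist")[...,::-1];b=camera("scene")[...,::-1]
cv2.imwrite("pics/p5.png",np.hstack([a[200:400,160:480],b[130:330,220:420]]).repeat(1,0))
E
```

```text
[ 0.56034616 -0.00533376  0.18807556] (array([-0.013,  0.004,  0.651]), np.float64(23.26))
[[316.66166187 245.26259753]]
```

View pics/p5.png

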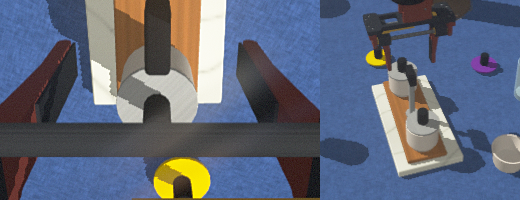

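The wrist crop shows the bar at column 317 (predicted 316.7), centred between the fingers. I'll descend and grip.

{"op": "carry_out", "data": {
  "series": [
    [1, -0.013, 0.004, 0.2, 0],
    [1, 0, 0, 0.25, 0],
    [1, 0, 0, 0.15, 0],
    [1, 0, 0, 0.05, 0],
    [1, 0, 0, 0, 0],
    [1, 0, 0, 0, 0],
    [-1, 0, 0, 0, 0],
    [-1, 0, 0, 0, 0]
  ]
}}

```text
time_s: 12.12
ee_pos: [0.5592, -0.0067, 0.1371]
ee_rot: [3.077, 0.632, 0.001]
wrist_force: [-0.4, -1.3, -0.0]
gripper_width: 0.0713
finger_force: 0.0
```

{"op": "carry_out", "data": {
  "series": [
    [-1, 0, 0, 0, 0],
    [-1, 0, 0, 0, 0],
    [-1, 0, 0, 0, 0],
    [-1, 0, 0, 0, 0],
    [-1, 0, 0, 0, 0],
    [-1, 0, 0, 0, 0],
    [-1, 0, 0, 0, 0],
    [-1, 0, 0, 0, 0]
  ]
}}

```text
time_s: 13.12
ee_pos: [0.559, -0.0066, 0.1366]
ee_rot: [-3.077, -0.632, 0.0]
wrist_force: [0.2, 1.5, -1.1]
gripper_width: 0.0157
finger_force: 30.0
```

{"op": "carry_out", "data": {
  "series": [
    [-1, 0, 0, 0, 0],
    [-1, 0, 0, -0.015, 0],
    [-1, 0, 0, -0.03, 0],
    [-1, 0, 0, -0.05, 0],
    [-1, 0, 0, -0.07, 0],
    [-1, 0, 0, -0.08, 0],
    [-1, 0, 0, -0.08, 0],
    [-1, 0, 0, -0.08, 0]
  ]
}}

```text
time_s: 14.12
ee_pos: [0.5591, -0.0067, 0.1697]
ee_rot: [3.077, 0.632, 0.0]
wrist_force: [-0.8, -0.5, -7.2]
gripper_width: 0.0161
finger_force: 30.0
```

{"op": "carry_out", "data": {
  "series": [
    [-1, 0, 0, -0.08, 0],
    [-1, 0, 0, -0.1, 0],
    [-1, 0, 0, -0.1, 0],
    [-1, 0, 0, -0.1, 0],
    [-1, 0, 0, -0.1, 0],
    [-1, 0, 0, -0.1, 0],
    [-1, 0, 0, -0.1, 0],
    [-1, 0, 0, -0.08, 0]
  ]
}}

```text
time_s: 15.12
ee_pos: [0.5591, -0.0067, 0.2305]
ee_rot: [3.077, 0.632, 0.0]
wrist_force: [0.0, 0.6, -5.6]
gripper_width: 0.0154
finger_force: 30.0
```

{"op": "carry_out", "data": {
  "series": [
    [-1, 0, 0, -0.05, 0],
    [-1, 0, 0, -0.03, 0],
    [-1, 0, 0, -0.015, 0],
    [-1, 0, 0, 0, 0],
    [-1, 0, 0, 0, 0],
    [-1, 0, 0, 0, 0],
    [-1, 0, 0, 0, 0],
    [-1, 0, 0, 0, 0]
  ]
}}

```text
time_s: 16.12
ee_pos: [0.559, -0.0067, 0.2375]
ee_rot: [3.077, 0.632, -0.0]
wrist_force: [-0.4, -1.4, -6.0]
gripper_width: 0.0159
finger_force: 30.0
```

```bash
python3 - <<'E'
from h import *
s=state();print(s["ee_pos"],s["wrist_force"],s["wrist_torque"],s["gripper_width"],np.abs(s["qd"]).max())
a=camera("wrist")[...,::-1];b=camera("scene")[...,::-1]
cv2.imwrite("pics/p6.png",np.hstack([cv2.resize(a[:,160:480],None,fx=1.2,fy=1.2),cv2.resize(b[120:320,240:400],None,fx=2.4,fy=2.4)]))
E
```

```text
[ 0.5590251  -0.00671089  0.23748891] [-0.35480139 -1.40570099 -6.03481839] [ 0.00890687 -0.0053039   0.00251358] 0.015947232075785727 0.001212382621763786
```

View pics/p6.png

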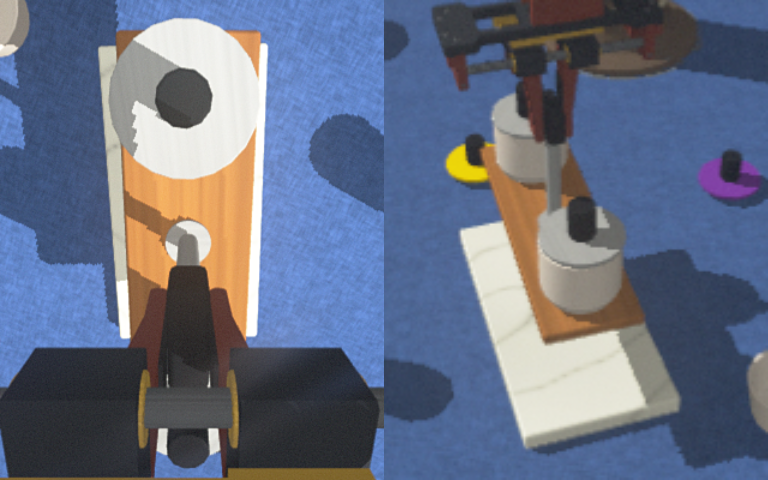

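The carrier is in the air, level and still, with both covers seated. The handle is at z of about 0.256 m, and the force of about 6.0 N matches the carrier's weight. I'll hand the job in.

```bash
python3 -c "from rig import finish_job; print(finish_job())"
```

```text
the job is handed in; nothing more can be done
None
```

The job is handed in: the cover sits seated on the open pot, and the gripper is holding the carrier steady and level about 10 cm above the slab with both covers on; the program returned no verdict.

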